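# Clear the griddle and take up the spatula

### The job

Get the cold griddle ready for cooking: lift the two spice tins off its plate, one after the other, and set them squarely on the yellow tin beside the griddle so that the three make one neat upright column where the yellow tin stands (red and green in either order). Then draw the spatula out of its sloping rest, turn it so that the blade is level and right way up, and hold it still with the whole blade over the middle of the cleared plate, about a hand's breadth (10 cm) above it. Finish while still holding it there, clear of the plate and the rest, and leave everything else on the table undisturbed.

Things in the scene. Friction and masses are not known exactly. Their poses are not given: they have to be found in the camera images.
- tin_red: Red closed spice tin with a steel lid band, a plain upright box 84 (its x) x 60 (its y) x 40 mm high, smooth flat top and bottom, 0.1 to 0.22 kg. Origin at the centre of its underside, z up. Starts standing on the griddle plate.
- tin_green: Green closed spice tin with a steel lid band, a plain upright box 84 (its x) x 60 (its y) x 40 mm high, smooth flat top and bottom, 0.1 to 0.22 kg. Origin at the centre of its underside, z up. Starts standing on the griddle plate.
- tin_yellow: Yellow closed spice tin with a steel lid band, a plain upright box 84 (its x) x 60 (its y) x 40 mm high, smooth flat top and bottom, 0.1 to 0.22 kg. Origin at the centre of its underside, z up. Stands alone on the table to the left of the griddle: the bottom of the column.
- griddle: Electric griddle, off and cold, fixed. Dark grey plate, flat area 230 (its x) x 300 mm (its y), surface 55 mm above the table; rim 8 mm wide, 5 mm high round it. Loop handles at both short ends (out to y = +-187 mm, 51 mm high); heat-control plug on the front long side (out to x = -165 mm, 58 mm high). Origin on the table under the plate's middle; z up.
- spatula: Black nylon spatula, 300 mm long, 60 to 120 g, balance at x = -65 mm, in the sloping rest. Flat slotted blade 100 x 78 x 4 mm. Origin: blade centre; x along the blade to its free front edge, y across it, z out of its upper face (up when level, right way up). Neck and handle leave the rear edge (x = -50 mm) to -x, rising 18 degrees from the blade's plane to +z.
- spatula_grip (a point): Point to grip, on the handle's centre line 85 mm from the blade's rear edge: (-129, 0, 30) mm in the spatula's frame. Handle 22 mm wide (spatula y), 14 mm thick, 155 mm long; the neck below it is 18 mm wide and 55 mm long. 125 mm of handle lies beyond this point.
- spatula_tip (a point): Middle of the blade's free front edge (x = +50 mm in the spatula's frame).
- holder: Steel spatula rest, fixed, right of the griddle: foot 165 (its x) x 110 mm, 8 mm thick, and a narrow pocket sloping 50 degrees from level, mouth leaning to its own -x, away from the griddle. The blade stands in it front edge down, upper face to +x and up; the handle rises 68 degrees from level, leaning to -x, its end 285 mm above the table. Origin on the table under the foot's middle; z up.
- pocket_floor (a point): Middle of the pocket's floor, about 15 mm above the table, where the blade's front edge rests. Pocket inside 89 mm wide, 9 mm deep; up the slope its back plate is 125 mm long, side walls 80 mm, front wall 50 mm. Draw the spatula out along its own -x by 100 mm or more.
- salt_mill: Chrome press-button salt mill, 48 mm across, 142 mm tall, standing loose beyond the griddle. Leave alone. Origin under its centre.
- tortilla_dish: Round ceramic tortilla dish with its lid closed, 212 mm across, 108 mm high, loose. Leave alone. Origin under its centre.
- tongs: Stainless tongs lying on the table, about 280 mm long (its x), 50 mm wide, 20 mm high, loose. Leave alone. Origin on the table under its middle.
- glass_bowl: Small empty glass bowl, 92 mm across, 42 mm high, loose on a cork coaster 6 mm thick. Leave alone. Origin under its centre.
- oil_bottle: Green glass oil bottle, 60 mm across, 210 mm tall, loose. Leave alone. Origin under its centre.
- chili_jar: Small jar with a red cap, 56 mm across, 75 mm tall, loose. Leave alone. Origin under its centre.
There are look-alikes about, which are no part of the job. What is shaped like the tin_red but orange or purple is not meant. There is more than one size of the tin_green; the one meant has the size given above.

How it is judged:
By the outcome, as a careful person would: the job done as asked, in the order asked, and still so for the second after the job is handed in, while the arm keeps its last pose, push and grip.
It also fails if it takes over 72 s, if anything falls off the work surface, if the arm or the gripper's body presses on something with over 40 N, if the wrist force passes 120 N, or if a joint passes its speed limit or range.

### The arm

A 6-joint arm with a two-finger parallel gripper is mounted at the origin on the work surface. World frame = base frame: x ahead of the robot, y to its left, z up, the work surface at z = 0. Lengths are in m, angles in rad, forces in N, time in s.
With the tool pointing down it reaches from about 0.35 to 0.775 m from the base axis. Payload 5.5 kg.
Tool frame: the origin (TCP) lies between the finger pads; the fingertips stand 19 mm ahead of it and the grasp point (between the pads) is the TCP; z points along the fingers, y is the line along which they close (so a half turn about z gives the same grasp; the last joint's range is limited). The gripper opens to 85 mm and grips with 20 to 120 N. Pads are 22 mm wide; open, the fingers measure 114 mm over their backs; the gripper's body (76 mm by 85 mm) begins 54 mm behind the grasp point. The pads swing forward as they close: fully open they stand 13 mm farther back than shut.
Start: joints at [1.142, 0.313, 0.046, 1.304, 0, 1.431], TCP at [0.164, 0.551, 0.25] pointing down, gripper open.
Joint ranges: [-2.76, 2.76], [-0.86, 1.69], [-1.03, 1.26], [-2.2, 2.34], [-1.47, 1.5], [-3.14, 3.14]. Speed limits (rad/s): [2.57, 2.57, 3.14, 3.14, 3.14, 3.14].

### API

Orientations are given as a unit quaternion [w, x, y, z].
In Python, from workcell import env gives the robot as it stands.
- The arm moves only by the shell command python3 -m pendant 'ROWS' [FORCE]. ROWS is JSON, a list of rows, each an object with "travel": the shift along the tool's x, y, z scaled (see below), a list of three; "rot": the turn, a rotation vector about the tool's x, y, z scaled (see below), a list of three; "fingers": the opening, from -1 (shut) to 1 (fully open). In form: [{"travel": [dx, dy, dz], "rot": [wx, wy, wz], "fingers": fingers}, ...]. A call has 1 to 10 rows; each row is the pose to reach, as a shift and turn from the pose commanded when the call began, along the tool's axes at that moment; what a row does not reach only later rows make up. The controller multiplies each number of a shift by 0.12 m and each number of a turn by 60 degrees. A row lasts 1/10 s, in which the tool goes at most 50 mm and 8.59 degrees, less where a joint would pass 70% of its speed; a pose out of reach is approached as far as the arm can. A call with a number of a shift or a turn outside -1 to 1 is refused whole. A call with a gripper value outside its range is refused whole. The fingers move at their own pace and stop on an object; FORCE is the grip in N (left out, the last holds). Time passes only in rows, so rows that repeat a pose let the fingers close. It gives the time, the measured TCP pose, the force, the opening and the grip force at its end, in the units of the state.
- env.get_state(): the state, without advancing time (a new reading comes with each control period).
- env.read_camera(name): name is "side" or "top"; returns (picture, depth): 384x512x3 uint8, blue, green, red; 384x512 float32, m along the optical axis (not along the pixel's ray), 0 where there is no reading.
- env.camera_model(name): a dict with "fovy" (degrees; the focal length in pixels is half the picture's height over the tangent of half this angle, whatever the lens; pixels are square), "cx", "cy" (the principal point, pixels), "rvec" (rotation vector, rad) and "tvec" (3), from world to camera coordinates, as OpenCV has them. Camera axes: x right, y down, z forward; pixel columns grow to the right and rows downward; lengths in m; the calibration is good to about 2 mm. A picture is of the moment at which its call begins. camera_model takes no time and is no camera call.
- env.hand_in(): hands the job in; it is judged then, once.
Trained networks look in the newest picture that a camera, given by its name, has taken for a name from the list of things; names that differ only in an ending like _2 or _b are one class to them, and where a whole thing is asked for, a point or a joint stands for the part that bears it (a point fixed in the world has none). Each returns a list of dicts, best first, with "conf" (0 to 1); they miss things now and then, are a little off and sometimes report something else, mostly with a low value. They report only what shows in the picture. A call takes as long as a camera call. They do not tell look-alikes from the thing itself.
- env.outline_of(camera, target): "mask" (384x512 bool, what is visible of it) and "xy" ([column, row] in pixels, amid what is visible of it).
The state is a dict: "clock": time; "joint_pos": joint angles; "qvel": joint speeds; "tau": joint torques, N m; "tcp_pos": TCP position; "orientation": TCP orientation; "wrist_force": force on the tool from outside, world axes, zero at the start; "ft_torque": the same for the moment, N m; "finger_gap": finger opening in m; "grip_force": force on a finger pad.
Only numpy, scipy, OpenCV 4.12 (cv2) and the standard library are available. Lean on these libraries where they do the work, as an engineer would, in place of code of your own. Each camera call takes 0.05 s, during which the arm holds its last target. There are 200 camera calls.

## Working session

There is one attempt and no reset: what is moved stays moved. The work goes in short steps, Python scripts to look and compute and a shell command to move; the robot and the scene stay as the last step left them, time stands still between calls to the robot, and variables do not carry over. Pictures are saved under pics/ and viewed, at most 10 in all, crops included, and the job is handed in when it is done.

```bash
ls; mkdir -p pics
cat > h.py <<'E'
import numpy as np, cv2
from workcell import env
from scipy.spatial.transform import Rotation as R
def cam(n):
    m=env.camera_model(n); f=192/np.tan(np.radians(m["fovy"])/2)
    return m,f,R.from_rotvec(np.ravel(m["rvec"])).as_matrix(),np.ravel(m["tvec"])
def world(n,depth):
    m,f,Rm,t=cam(n); v,u=np.mgrid[:384,:512]
    P=np.stack([(u-m["cx"])/f*depth,(v-m["cy"])/f*depth,depth],-1)
    W=(P-t)@Rm; W[depth<=0]=np.nan; return W
E
python3 - <<'E'
from h import *
s=env.get_state(); print({k:np.round(v,3).tolist() for k,v in s.items()})
for n in("side","top"):
    print(env.camera_model(n))
    im,d=env.read_camera(n); cv2.imwrite(f"pics/{n}0.png",cv2.resize(im,(800,600))); np.savez(f"{n}0.npz",im=im,d=d)
    W=world(n,d)
    for t in["tin_red","tin_green","tin_yellow","griddle","spatula","holder","salt_mill","tortilla_dish","tongs","glass_bowl","oil_bottle","chili_jar"]:
        for o in env.outline_of(n,t):
            w=W[o["mask"]]; print(n,t,round(o["conf"],2),np.round(o["xy"]),o["mask"].sum(),np.round(np.nanmedian(w,0),3), np.round(np.nanpercentile(w,98,axis=0)-np.nanpercentile(w,2,axis=0),3),np.round(np.nanpercentile(w[:,2],97),3))
E
```

```text
pics
{'clock': 0.0, 'joint_pos': [1.142, 0.314, 0.045, 1.304, -0.0, 1.431], 'qvel': [-0.001, -0.001, 0.001, -0.0, 0.0, 0.001], 'tau': [-0.0, -48.063, 29.853, 0.019, -0.0, 0.0], 'tcp_pos': [0.164, 0.551, 0.249], 'orientation': [-0.0, 0.144, 0.99, -0.001], 'wrist_force': [-0.093, -0.225, -1.137], 'ft_torque': [-0.006, 0.034, 0.027], 'grip_force': 0.0, 'finger_gap': 0.085}
{'fovy': 42.29697210894223, 'cx': 258.7550691246502, 'cy': 191.68350569918704, 'rvec': array([ 2.17422955, -0.51059597,  0.25945394]), 'tvec': array([-0.47889872,  0.20947398,  1.61405872])}
side tin_red 0.81 [174. 194.] 379 [0.285 0.183 0.038] [0.083 0.088 0.04 ] 0.045
side tin_red 0.64 [232. 177.] 433 [0.486 0.119 0.091] [0.081 0.065 0.042] 0.099
side tin_red 0.55 [154. 173.] 404 [0.248 0.312 0.036] [0.082 0.068 0.046] 0.045
side tin_green 0.78 [218. 258.] 1226 [ 0.289 -0.202  0.054] [0.104 0.12  0.056] 0.061
side tin_green 0.68 [266. 192.] 433 [ 0.545 -0.028  0.092] [0.079 0.072 0.039] 0.1
side tin_yellow 0.94 [201. 160.] 412 [0.441 0.345 0.033] [0.093 0.125 0.047] 0.045
side spatula 0.77 [297. 222.] 254 [ 0.494 -0
[... 1995 characters left out ...]
81  0.073] [0.048 0.065 0.077] 0.08
top tortilla_dish 0.8 [354. 142.] 2601 [ 0.706 -0.372  0.075] [0.185 0.186 0.052] 0.088
top tortilla_dish 0.17 [247. 119.] 261 [0.768 0.018 0.113] [0.039 0.041 0.145] 0.144
top tongs 0.58 [133. 158.] 197 [0.662 0.423 0.014] [0.24  0.06  0.024] 0.023
top tongs 0.48 [281. 121.] 468 [ 0.768 -0.106  0.135] [0.109 0.055 0.209] 0.212
top glass_bowl 0.88 [214. 129.] 484 [0.779 0.143 0.026] [0.095 0.081 0.049] 0.051
top glass_bowl 0.64 [318. 200.] 1057 [ 0.496 -0.231  0.015] [0.117 0.157 0.106] 0.106
top oil_bottle 0.68 [282. 121.] 442 [ 0.767 -0.106  0.136] [0.043 0.054 0.191] 0.212
top chili_jar 0.5 [388. 184.] 240 [ 0.559 -0.479  0.073] [0.044 0.046 0.062] 0.08
```

View pics/top0.png

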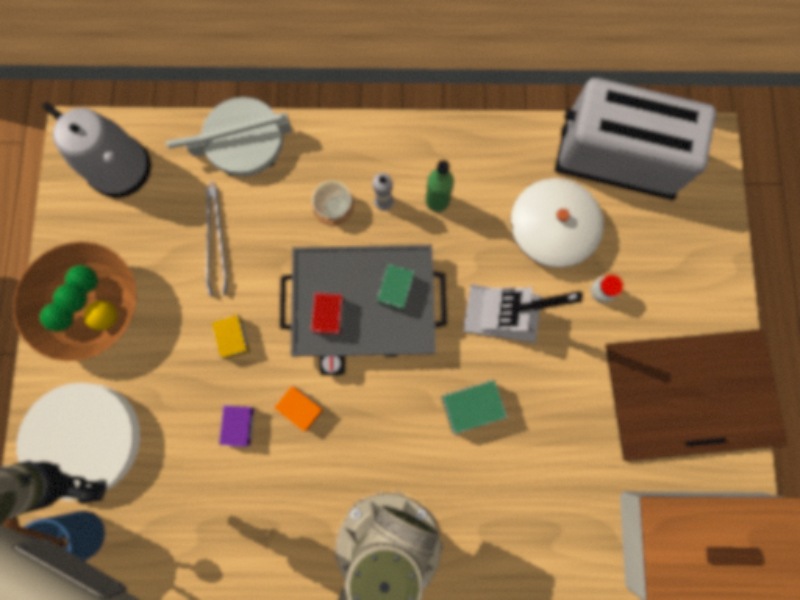

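View pics/side0.png

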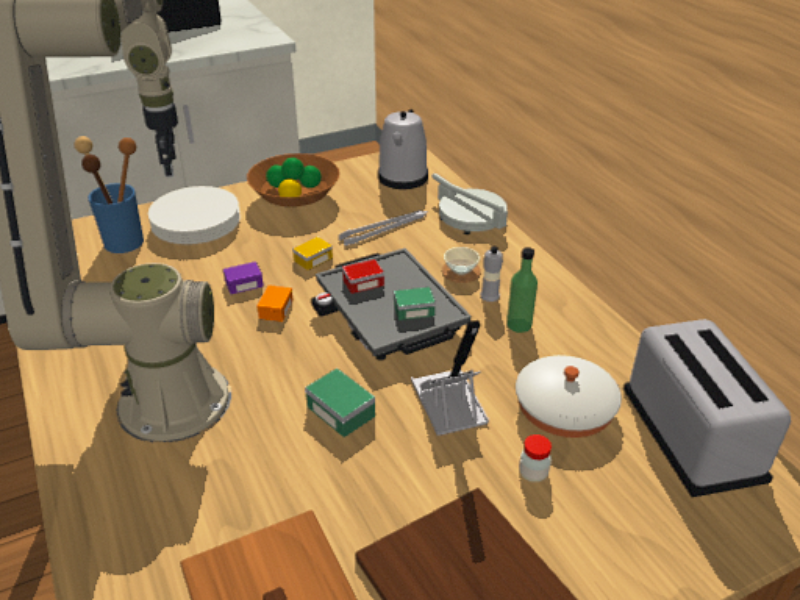

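The top view (512×384 pixels) shows these candidates:
- **Red tin:** on the plate at (209,199). Look-alikes are orange at (189,262) and purple at (153,272).
- **Green tin:** the small one is on the plate at about (253,183). The big green one at (300,260) is the wrong size.
- **Yellow tin:** (148,217).
- **Spatula and rest:** about (335,196).

I choose the red and small green tins on the plate. Next I'll fit their poses and check the choice in a crop.

```bash
cat >> h.py <<'E'
def rect(P):
    (c,s,a)=cv2.minAreaRect(np.float32(P[:,:2]*1000)); 
    if s[0]<s[1]: s=s[::-1]; a+=90
    return np.round(c,1),np.round(s,1),round((a+90)%180-90,1)   # long side angle in world
def colour(im,c):
    h,s,v=[x.astype(int) for x in cv2.split(cv2.cvtColor(im,cv2.COLOR_BGR2HSV))]
    k=(s>110)&(v>40)
    return k&{"red":(h<5)|(h>172),"green":(h>55)&(h<95),"yellow":(h>20)&(h<32)}[c]
def tin(n,im,d,c,xy,z,r=.08):
    W=world(n,d); k=np.hypot(W[...,0]-xy[0],W[...,1]-xy[1])<r
    k&=(W[...,2]>z-.012)&(W[...,2]<z+.014)
    P=W[k]; zz=np.median(P[:,2]); P=P[abs(P[:,2]-zz)<.005]
    # drop stray points
    return len(P),round(zz,4),np.round(P.mean(0)[:2]*1000,1),rect(P)
E
python3 - <<'E'
from h import *
for n in("top","side"):
    z=np.load(n+"0.npz"); im,d=z["im"],z["d"]; W=world(n,d)
    for c,xy,h in(("red",(.49,.13),.095),("green",(.545,-.02),.095),("yellow",(.445,.35),.042)): print(n,c,tin(n,im,d,c,xy,h))
    k=(abs(W[...,0]-.52)<.14)&(abs(W[...,1]-.066)<.175)&(W[...,2]>.052)&(W[...,2]<.068); print("griddle",rect(W[k]),np.median(W[k],0))
    k=(abs(W[...,0]-.15)<.0)
    t=(abs(W[...,0]-.36)<.06)&(abs(W[...,1])<.06); print("table z",np.nanmedian(W[t][:,2]))
    g=im.max(-1)<75
    k=(abs(W[...,0]-.5)<.08)&(W[...,1]<-.2)&(W[...,1]>-.46)&(W[...,2]>.125)&(W[...,2]<.3); P=W[k]
    c=P.mean(0); u=np.linalg.svd(P-c)[2][0]; u*=np.sign(u[2]); print("handle",len(P),c.round(4),u.round(3),np.degrees(np.arcsin(u[2])).round(1),P.min(0).round(3),P.max(0).round(3))
    for zl in np.arange(.13,.29,.03):
        q=P[abs(P[:,2]-zl)<.01]; print("  ",zl.round(2),len(q),q.mean(0).round(4) if len(q) else "")
    k=(abs(W[...,0]-.5)<.1)&(abs(W[...,1]+.24)<.12)&(W[...,2]>.004)&(W[...,2]<.014); print("foot",rect(W[k]),k.sum())
t=np.load("top0.npz")["im"][165:235,180:350]; s=np.load("side0.npz")["im"][140:280,180:330]
a=cv2.resize(t,(790,325),interpolation=cv2.INTER_CUBIC); b=cv2.resize(s,(295,275),interpolation=cv2.INTER_CUBIC)
c=np.zeros((600,790,3),np.uint8); c[:325]=a; c[325:,:295]=b; cv2.imwrite("pics/crop1.png",c)
E
```

```text
top red (437, np.float64(0.0959), array([494.5, 136.6]), (array([495. , 136.4]), array([84.6, 61.1]), -3.9))
top green (419, np.float64(0.0961), array([554.9, -11.4]), (array([555.8, -11.2]), array([85.6, 60.5]), -16.0))
top yellow (407, np.float64(0.0408), array([448.8, 358.2]), (array([449.4, 358.9]), array([85.5, 62. ]), 17.2))
griddle (array([519.5,  65.2]), array([352. , 271.6]), -88.3) [0.52559243 0.06374417 0.05675429]
table z 0.0012723405959509855
handle 264 [ 0.4991 -0.3223  0.2247] [-0.059 -0.376  0.925] 67.7 [ 0.486 -0.359  0.125] [ 0.515 -0.285  0.293]
   0.13 13 [ 0.5058 -0.2888  0.134 ]
   0.16 26 [ 0.5028 -0.2957  0.1608]
   0.19 30 [ 0.5021 -0.3075  0.1903]
   0.22 35 [ 0.5001 -0.3195  0.2203]
   0.25 39 [ 0.497  -0.3318  0.2505]
   0.28 54 [ 0.4958 -0.3464  0.2813]
foot (array([ 499.6, -241.4]), array([238.2, 199.2]), 89.4) 821
side red (232, np.float64(0.0945), array([490.9, 134.5]), (array([492. , 136.4]), array([86., 67.]), -4.2))
side green (260, np.float64(0.0944), array([551.3, -13.7]), (array([552.5, -12.6]), array([86.5, 68.9]), -16.6))
side yellow (171, np.float64(0.0396), array([445.9, 357.6]), (array([446.9, 358.3]), array([90.5, 66.6]), 18.0))
griddle (array([518.8,  68.5]), array([345.1, 270.9]), -87.6) [0.51123331 0.04438583 0.05635103]
table z 0.000925588413524685
handle 246 [ 0.4938 -0.33    0.2212] [-0.048 -0.368  0.929] 68.2 [ 0.481 -0.359  0.125] [ 0.509 -0.286  0.29 ]
   0.13 12 [ 0.501 -0.291  0.131]
   0.16 26 [ 0.4967 -0.3059  0.16  ]
   0.19 26 [ 0.4958 -0.3182  0.1897]
   0.22 32 [ 0.4931 -0.3304  0.22  ]
   0.25 27 [ 0.4915 -0.342   0.2496]
   0.28 52 [ 0.4915 -0.3526  0.2817]
foot (array([ 498.7, -240.4]), array([234.3, 199. ]), -89.3) 969
```

View pics/crop1.png

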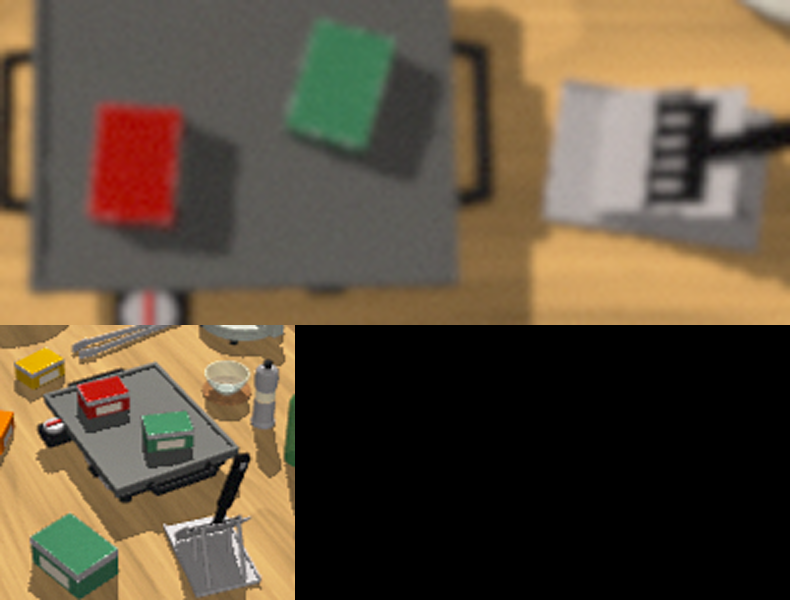

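The crop confirms the red tin at about (209,200) and the small green at (253,183), both on the plate. The larger green tin stands apart. I'll start moving now.

```bash
cat >> h.py <<'E'
def down(yaw):  # tool z down, tool y at world angle yaw (deg)
    y=np.array([np.cos(np.radians(yaw)),np.sin(np.radians(yaw)),0]); z=np.array([0,0,-1.]); return R.from_matrix(np.c_[np.cross(y,z),y,z])
def now():
    s=env.get_state(); q=s["orientation"]; return np.array(s["tcp_pos"]),R.from_quat(np.r_[q[1:],q[0]])
def plan(wps):
    p,r=now()
    for t,rt in wps:
        d=r.inv().apply(np.array(t)-p)/.12; v=(r.inv()*rt).as_rotvec(degrees=True)/60
        n=int(np.ceil(max(abs(np.r_[d,v]).max(),.01)))
        print("to",np.round(t,3),"travel",d.round(3),"rot",v.round(3),"calls",n,"rows>=",np.ceil(max(np.linalg.norm(d)*.12/.05,np.linalg.norm(v)*60/8.59))); p,r=np.array(t),rt
E
python3 - <<'E'
from h import *
a=down(86)
plan([([.27,.45,.25],a),([.38,.33,.25],a),([.494,.24,.22],a),([.494,.136,.17],a),([.494,.136,.082],a)])
E
```

```text
to [0.27 0.45 0.25] travel [-1.089 -0.557  0.002] rot [ 0.     0.    -0.209] calls 2 rows>= 3.0
to [0.38 0.33 0.25] travel [-0.984 -0.934  0.   ] rot [0. 0. 0.] calls 1 rows>= 4.0
to [0.494 0.24  0.22 ] travel [-1.    -0.682  0.25 ] rot [0. 0. 0.] calls 2 rows>= 3.0
to [0.494 0.136 0.17 ] travel [-0.06  -0.865  0.417] rot [0. 0. 0.] calls 1 rows>= 3.0
to [0.494 0.136 0.082] travel [0.    0.    0.733] rot [0. 0. 0.] calls 1 rows>= 2.0
```

```bash
python3 -m pendant '[{"travel":[-0.3,-0.15,0],"rot":[0,0,-0.06],"fingers":1},{"travel":[-0.65,-0.35,0],"rot":[0,0,-0.14],"fingers":1},{"travel":[-1,-0.55,0],"rot":[0,0,-0.209],"fingers":1}]'
python3 -m pendant '[{"travel":[-0.35,-0.3,0],"rot":[0,0,0],"fingers":1},{"travel":[-0.7,-0.6,0],"rot":[0,0,0],"fingers":1},{"travel":[-1,-0.93,0],"rot":[0,0,0],"fingers":1},{"travel":[-1,-0.93,0],"rot":[0,0,0],"fingers":1}]'
python3 -m pendant '[{"travel":[-0.35,-0.3,0.1],"rot":[0,0,0],"fingers":1},{"travel":[-0.7,-0.6,0.2],"rot":[0,0,0],"fingers":1},{"travel":[-1,-0.7,0.25],"rot":[0,0,0],"fingers":1},{"travel":[-1,-0.7,0.25],"rot":[0,0,0],"fingers":1},{"travel":[-1,-0.7,0.25],"rot":[0,0,0],"fingers":1}]'
python3 - <<'E'
from h import *
s=env.get_state();print(s["clock"],s["tcp_pos"],s["joint_pos"])
a=down(86)
plan([([.494,.136,.17],a),([.494,.136,.082],a)])
E
```

```text
clock: 1.6
tcp_pos: [0.2606, 0.453, 0.2502]
orientation: [0.0, 0.032, 0.999, 0.0]
wrist_force: [0.9, 0.2, 0.1]
finger_gap: 0.0856
grip_force: 0.0
clock: 2.0
tcp_pos: [0.3745, 0.331, 0.2504]
orientation: [0.001, 0.037, 0.999, -0.0]
wrist_force: [1.3, 0.7, 0.3]
finger_gap: 0.0855
grip_force: 0.0
clock: 2.5
tcp_pos: [0.4861, 0.2414, 0.2196]
orientation: [-0.001, 0.036, 0.999, 0.0]
wrist_force: [-0.1, -0.5, -0.6]
finger_gap: 0.0855
grip_force: 0.0
2.5 [0.48607391 0.2414165  0.21962831] [ 3.12755037e-01  2.62676390e-01 -9.82332544e-02  1.21134650e+00
  5.31535526e-04  3.84727446e-01]
to [0.494 0.136 0.17 ] travel [-0.13  -0.871  0.413] rot [-0.    -0.001 -0.002] calls 1 rows>= 3.0
to [0.494 0.136 0.082] travel [0.    0.    0.733] rot [0. 0. 0.] calls 1 rows>= 2.0
```

```bash
python3 -m pendant '[{"travel":[-0.04,-0.3,0.14],"rot":[0,0,0],"fingers":1},{"travel":[-0.09,-0.6,0.28],"rot":[0,0,0],"fingers":1},{"travel":[-0.13,-0.871,0.413],"rot":[0,0,0],"fingers":1},{"travel":[-0.13,-0.871,0.413],"rot":[0,0,0],"fingers":1},{"travel":[-0.13,-0.871,0.413],"rot":[0,0,0],"fingers":1}]' | head -2
python3 -m pendant '[{"travel":[0,0,0.25],"rot":[0,0,0],"fingers":1},{"travel":[0,0,0.5],"rot":[0,0,0],"fingers":1},{"travel":[0,0,0.65],"rot":[0,0,0],"fingers":1},{"travel":[0,0,0.733],"rot":[0,0,0],"fingers":1},{"travel":[0,0,0.733],"rot":[0,0,0],"fingers":0.2},{"travel":[0,0,0.733],"rot":[0,0,0],"fingers":0.2},{"travel":[0,0,0.733],"rot":[0,0,0],"fingers":0.2},{"travel":[0,0,0.733],"rot":[0,0,0],"fingers":0.2},{"travel":[0,0,0.733],"rot":[0,0,0],"fingers":0.2},{"travel":[0,0,0.733],"rot":[0,0,0],"fingers":0.2}]' 50
python3 -m pendant '[{"travel":[0,0,0],"rot":[0,0,0],"fingers":0},{"travel":[0,0,-0.1],"rot":[0,0,0],"fingers":0},{"travel":[0,0,-0.4],"rot":[0,0,0],"fingers":0},{"travel":[0,0,-0.8],"rot":[0,0,0],"fingers":0},{"travel":[0,0,-0.8],"rot":[0,0,0],"fingers":0},{"travel":[0,0,-0.8],"rot":[0,0,0],"fingers":0}]' 50
python3 - <<'E'
from h import *
p,r=now()
for n in("top","side"):
    im,d=env.read_camera(n); print(tin(n,im,d,"red",p[:2],p[2]+.013)); print(tin(n,im,d,"y",(.449,.358),.042))
a=down(107.5)
plan([([.47,.24,.18],a),([.448,.3585,.18],a),([.448,.3585,.11],a)])
E
```

```text
clock: 3.0
tcp_pos: [0.4931, 0.1373, 0.171]
clock: 4.0
tcp_pos: [0.4949, 0.137, 0.084]
orientation: [0.001, 0.035, 0.999, 0.001]
wrist_force: [-0.1, 2.9, 6.8]
finger_gap: 0.0591
grip_force: 56.1
clock: 4.6
tcp_pos: [0.495, 0.1365, 0.1805]
orientation: [0.002, 0.035, 0.999, 0.0]
wrist_force: [-0.3, -0.1, -2.3]
finger_gap: 0.0591
grip_force: 55.3
(104, np.float64(0.1921), array([476.2, 118.5]), (array([491.1, 111. ]), array([84.1, 35.7]), -22.4))
(290, np.float64(0.0409), array([453. , 366.9]), (array([449.3, 360.4]), array([84.8, 59. ]), 15.0))
(158, np.float64(0.1898), array([479. , 131.5]), (array([490.8, 132.2]), array([86.9, 80.1]), -5.3))
(178, np.float64(0.0398), array([445.8, 357.5]), (array([445.6, 359.1]), array([94.5, 67.2]), 16.0))
to [0.47 0.24 0.18] travel [ 0.253  0.849 -0.017] rot [-0.    -0.002 -0.359] calls 1 rows>= 3.0
to [0.448 0.358 0.18 ] travel [-0.122  0.997  0.   ] rot [0. 0. 0.] calls 1 rows>= 3.0
to [0.448 0.358 0.11 ] travel [0.    0.    0.583] rot [0. 0. 0.] calls 1 rows>= 2.0
```

```bash
python3 -m pendant '[{"travel":[0.05,0.2,0],"rot":[0,0,-0.08],"fingers":0},{"travel":[0.12,0.45,0],"rot":[0,0,-0.2],"fingers":0},{"travel":[0.2,0.7,0],"rot":[0,0,-0.3],"fingers":0},{"travel":[0.253,0.849,0],"rot":[0,0,-0.356],"fingers":0},{"travel":[0.253,0.849,0],"rot":[0,0,-0.356],"fingers":0}]' 50 | head -2
python3 -m pendant '[{"travel":[-0.04,0.3,0],"rot":[0,0,0],"fingers":0},{"travel":[-0.08,0.65,0],"rot":[0,0,0],"fingers":0},{"travel":[-0.11,0.9,0],"rot":[0,0,0],"fingers":0},{"travel":[-0.122,0.995,0],"rot":[0,0,0],"fingers":0},{"travel":[-0.122,0.995,0],"rot":[0,0,0],"fingers":0},{"travel":[-0.122,0.995,0],"rot":[0,0,0],"fingers":0}]' 50 | head -3
python3 - <<'E'
from h import *
a=down(107.3)
print(env.get_state()["clock"])
plan([([.449,.3585,.085],a),([.449,.3585,.07],a)])
E
```

```text
clock: 5.2
tcp_pos: [0.4689, 0.2418, 0.1768]
clock: 5.8
tcp_pos: [0.449, 0.3573, 0.1779]
orientation: [-0.001, -0.15, 0.989, -0.001]
5.8
to [0.449 0.358 0.085] travel [-0.004  0.011  0.774] rot [-0.001 -0.002  0.   ] calls 1 rows>= 2.0
to [0.449 0.358 0.07 ] travel [0.    0.    0.125] rot [0. 0. 0.] calls 1 rows>= 1.0
```

```bash
python3 -m pendant '[{"travel":[0,0,0.2],"rot":[0,0,0],"fingers":0},{"travel":[0,0.01,0.45],"rot":[0,0,0],"fingers":0},{"travel":[0,0.01,0.7],"rot":[0,0,0],"fingers":0},{"travel":[0,0.01,0.8],"rot":[0,0,0],"fingers":0},{"travel":[0,0.01,0.8],"rot":[0,0,0],"fingers":0}]' 50
python3 - <<'E'
from h import *
a=down(107.3)
plan([([.449,.3585,.069],a)])
im,d=env.read_camera("side"); np.savez("s1.npz",im=im,d=d)
c=im[95:215,140:270]; cv2.imwrite("pics/s1.png",cv2.resize(c,(650,600),interpolation=cv2.INTER_CUBIC))
E
```

```text
clock: 6.3
tcp_pos: [0.4478, 0.3576, 0.081]
orientation: [-0.002, -0.15, 0.989, -0.001]
wrist_force: [1.2, 0.0, -1.0]
finger_gap: 0.0593
grip_force: 55.2
to [0.449 0.358 0.069] travel [-0.012  0.004  0.1  ] rot [-0.001 -0.004 -0.001] calls 1 rows>= 1.0
```

View pics/s1.png

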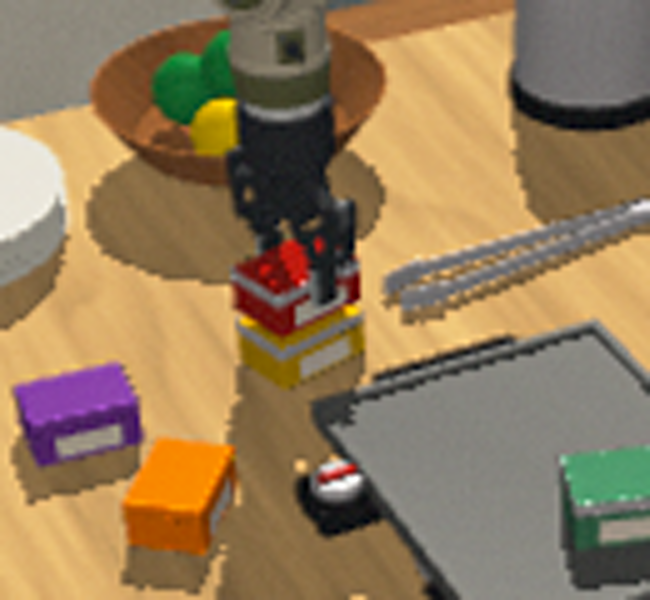

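The side crop shows the red tin held squarely over the yellow one, with edges matching at x≈235/238 and 358/362. I'll lower and release.

```bash
python3 -m pendant '[{"travel":[-0.005,0.004,0.05],"rot":[0,0,0],"fingers":0},{"travel":[-0.01,0.004,0.085],"rot":[0,0,0],"fingers":0},{"travel":[-0.01,0.004,0.095],"rot":[0,0,0],"fingers":0},{"travel":[-0.01,0.004,0.1],"rot":[0,0,0],"fingers":0},{"travel":[-0.01,0.004,0.1],"rot":[0,0,0],"fingers":0}]' 50
python3 -m pendant '[{"travel":[0,0,0],"rot":[0,0,0],"fingers":0.6},{"travel":[0,0,0],"rot":[0,0,0],"fingers":0.8},{"travel":[0,0,0],"rot":[0,0,0],"fingers":1},{"travel":[0,0,0],"rot":[0,0,0],"fingers":1},{"travel":[0,0,-0.2],"rot":[0,0,0],"fingers":1},{"travel":[0,0,-0.5],"rot":[0,0,0],"fingers":1},{"travel":[0,0,-0.9],"rot":[0,0,0],"fingers":1},{"travel":[0,0,-0.9],"rot":[0,0,0],"fingers":1}]'
python3 -m pendant '[{"travel":[-0.3,-0.3,0],"rot":[0,0,0.1],"fingers":1},{"travel":[-0.3,-0.7,0],"rot":[0,0,0.25],"fingers":1},{"travel":[-0.3,-1,0],"rot":[0,0,0.4],"fingers":1},{"travel":[-0.3,-1,0],"rot":[0,0,0.563],"fingers":1},{"travel":[-0.3,-1,0],"rot":[0,0,0.563],"fingers":1}]'
python3 - <<'E'
from h import *
im,d=env.read_camera("top"); np.savez("t2.npz",im=im,d=d)
print(tin("top",im,d,"r",(.449,.3585),.082)); print(tin("top",im,d,"g",(.555,-.0115),.096))
im,d=env.read_camera("side"); 
print(tin("side",im,d,"r",(.447,.358),.08)); print(tin("side",im,d,"g",(.553,-.0125),.095))
a=down(73.7)
plan([([.51,.15,.18],a),([.54,.05,.18],a),([.5555,-.0115,.15],a),([.5555,-.0115,.083],a)])
E
```

```text
clock: 6.85
tcp_pos: [0.4499, 0.3607, 0.071]
orientation: [0.0, -0.151, 0.989, 0.0]
wrist_force: [-0.5, -0.7, -1.9]
finger_gap: 0.0592
grip_force: 55.2
clock: 7.65
tcp_pos: [0.4532, 0.3626, 0.1858]
orientation: [0.005, -0.151, 0.989, 0.002]
wrist_force: [0.1, -0.1, -0.0]
finger_gap: 0.0856
grip_force: 0.0
clock: 8.15
tcp_pos: [0.5206, 0.2553, 0.1785]
orientation: [-0.0, 0.146, 0.989, 0.0]
wrist_force: [-0.8, 0.3, -0.1]
finger_gap: 0.0855
grip_force: 0.0
(0, np.float64(nan), array([nan, nan]), (array([0., 0.]), array([0., 0.]), 0.0))
(424, np.float64(0.096), array([555.1, -11.2]), (array([555.4, -11.3]), array([85.6, 60.6]), -15.2))
(188, np.float64(0.0795), array([447. , 357.4]), (array([448.9, 357.2]), array([89.6, 71.3]), 18.7))
(258, np.float64(0.0943), array([550.7, -14.1]), (array([552. , -11.4]), array([85.5, 73. ]), -16.6))
to [0.51 0.15 0.18] travel [-0.17  -0.873 -0.012] rot [ 0.    -0.    -0.003] calls 1 rows>= 3.0
to [0.54 0.05 0.18] travel [-0.474 -0.73   0.   ] rot [0. 0. 0.] calls 1 rows>= 3.0
to [ 0.556 -0.012  0.15 ] travel [-0.268 -0.456  0.25 ] rot [0. 0. 0.] calls 1 rows>= 2.0
to [ 0.556 -0.012  0.083] travel [0.    0.    0.558] rot [0. 0. 0.] calls 1 rows>= 2.0
  return _methods._mean(a, axis=axis, dtype=dtype,
  ret = ret.dtype.type(ret / rcount)
h.py:24: RuntimeWarning: Mean of empty slice.
  return len(P),round(zz,4),np.round(P.mean(0)[:2]*1000,1),rect(P)
  ret = um.true_divide(
```

```bash
python3 -m pendant '[{"travel":[-0.05,-0.3,0],"rot":[0,0,0],"fingers":1},{"travel":[-0.12,-0.65,0],"rot":[0,0,0],"fingers":1},{"travel":[-0.19,-0.95,0],"rot":[0,0,0],"fingers":1},{"travel":[-0.19,-0.95,0],"rot":[0,0,0],"fingers":1}]' |head -2
python3 -m pendant '[{"travel":[-0.2,-0.3,0],"rot":[0,0,0],"fingers":1},{"travel":[-0.4,-0.65,0],"rot":[0,0,0],"fingers":1},{"travel":[-0.6,-0.98,0.1],"rot":[0,0,0],"fingers":1},{"travel":[-0.6,-0.98,0.2],"rot":[0,0,0],"fingers":1},{"travel":[-0.6,-0.98,0.2],"rot":[0,0,0],"fingers":1}]' |head -3
python3 - <<'E'
from h import *
im,d=env.read_camera("top"); np.savez("t2.npz",im=im,d=d)
print(tin("top",im,d,"r",(.449,.3585),.082))
plan([([.5555,-.0115,.14],down(73.9)),([.5555,-.0115,.084],down(73.9))])
E
```

```text
clock: 8.65
tcp_pos: [0.5092, 0.1379, 0.1787]
clock: 9.15
tcp_pos: [0.5444, 0.0077, 0.1529]
orientation: [-0.002, 0.143, 0.99, 0.0]
(426, np.float64(0.0808), array([450.4, 358.8]), (array([450.7, 359.5]), array([85.4, 61.1]), 18.3))
to [ 0.556 -0.012  0.14 ] travel [-0.136 -0.135  0.114] rot [ 0.    -0.003 -0.005] calls 1 rows>= 1.0
to [ 0.556 -0.012  0.084] travel [0.    0.    0.467] rot [0. 0. 0.] calls 1 rows>= 2.0
```

```bash
python3 -m pendant '[{"travel":[-0.136,-0.135,0.114],"rot":[0,0,0],"fingers":1},{"travel":[-0.136,-0.135,0.114],"rot":[0,0,0],"fingers":1},{"travel":[-0.136,-0.135,0.114],"rot":[0,0,0],"fingers":1}]'|head -2
python3 - <<'E'
from h import *
plan([([.5555,-.0115,.084],down(73.9))])
E
```

```text
clock: 9.5
tcp_pos: [0.5562, -0.0107, 0.1413]
to [ 0.556 -0.012  0.084] travel [ 0.003 -0.008  0.477] rot [ 0.001 -0.001 -0.004] calls 1 rows>= 2.0
```

```bash
python3 -m pendant '[{"travel":[0,0,0.2],"rot":[0,0,0],"fingers":1},{"travel":[0,0,0.4],"rot":[0,0,0],"fingers":1},{"travel":[0,0,0.477],"rot":[0,0,0],"fingers":1},{"travel":[0,0,0.477],"rot":[0,0,0],"fingers":0.2},{"travel":[0,0,0.477],"rot":[0,0,0],"fingers":0.2},{"travel":[0,0,0.477],"rot":[0,0,0],"fingers":0.2},{"travel":[0,0,0.477],"rot":[0,0,0],"fingers":0.2},{"travel":[0,0,0.477],"rot":[0,0,0],"fingers":0.2},{"travel":[0,0,0.477],"rot":[0,0,0],"fingers":0.2}]' 50
python3 -m pendant '[{"travel":[0,0,0],"rot":[0,0,0],"fingers":0},{"travel":[0,0,-0.1],"rot":[0,0,0],"fingers":0},{"travel":[0,0,-0.4],"rot":[0,0,0],"fingers":0},{"travel":[0,0,-0.8],"rot":[0,0,0],"fingers":0},{"travel":[0,0,-1],"rot":[0,0,0],"fingers":0},{"travel":[0,0,-1],"rot":[0,0,0],"fingers":0}]' 50
python3 - <<'E'
from h import *
a=down(107.5)
plan([([.535,.1,.205],a),([.505,.21,.205],a),([.47,.31,.205],a),([.4495,.3585,.205],a)])
E
```

```text
clock: 10.4
tcp_pos: [0.5573, -0.0122, 0.0851]
orientation: [0.001, 0.143, 0.99, 0.0]
wrist_force: [-0.1, 1.5, 6.3]
finger_gap: 0.0591
grip_force: 56.1
clock: 11.0
tcp_pos: [0.5589, -0.0129, 0.2088]
orientation: [0.004, 0.143, 0.99, -0.0]
wrist_force: [1.3, -0.1, -1.3]
finger_gap: 0.0591
grip_force: 55.3
to [0.535 0.1   0.205] travel [0.458 0.846 0.029] rot [-0.001  0.008 -0.566] calls 1 rows>= 4.0
to [0.505 0.21  0.205] travel [-0.037  0.949  0.   ] rot [0. 0. 0.] calls 1 rows>= 3.0
to [0.47  0.31  0.205] travel [0.028 0.882 0.   ] rot [0. 0. 0.] calls 1 rows>= 3.0
to [0.45  0.358 0.205] travel [0.041 0.437 0.   ] rot [0. 0. 0.] calls 1 rows>= 2.0
```

```bash
python3 -m pendant '[{"travel":[0.1,0.15,0],"rot":[0,0,-0.1],"fingers":0},{"travel":[0.22,0.4,0],"rot":[0,0,-0.24],"fingers":0},{"travel":[0.35,0.65,0],"rot":[0,0,-0.38],"fingers":0},{"travel":[0.458,0.846,0],"rot":[0,0,-0.5],"fingers":0},{"travel":[0.458,0.846,0],"rot":[0,0,-0.563],"fingers":0},{"travel":[0.458,0.846,0],"rot":[0,0,-0.563],"fingers":0}]' 50|head -2
python3 -m pendant '[{"travel":[0,0.25,0],"rot":[0,0,0],"fingers":0},{"travel":[0,0.6,0],"rot":[0,0,0],"fingers":0},{"travel":[0,0.9,0],"rot":[0,0,0],"fingers":0},{"travel":[0,1,0],"rot":[0,0,0],"fingers":0}]' 50|head -2
python3 -m pendant '[{"travel":[0,0.3,0],"rot":[0,0,0],"fingers":0},{"travel":[0.01,0.6,0],"rot":[0,0,0],"fingers":0},{"travel":[0.01,0.85,0],"rot":[0,0,0],"fingers":0},{"travel":[0.01,0.85,0],"rot":[0,0,0],"fingers":0},{"travel":[0.01,0.85,0],"rot":[0,0,0],"fingers":0}]' 50|head -2
python3 - <<'E'
from h import *
a=down(107.5)
plan([([.4495,.3585,.205],a),([.4495,.3585,.125],a)])
E
```

```text
clock: 11.6
tcp_pos: [0.5315, 0.1013, 0.2028]
clock: 12.0
tcp_pos: [0.4954, 0.2168, 0.2032]
clock: 12.5
tcp_pos: [0.4651, 0.3117, 0.2033]
to [0.45  0.358 0.205] travel [ 0.008  0.411 -0.015] rot [-0.001 -0.001 -0.003] calls 1 rows>= 1.0
to [0.45  0.358 0.125] travel [0.    0.    0.667] rot [0. 0. 0.] calls 1 rows>= 2.0
```

```bash
python3 -m pendant '[{"travel":[0.008,0.2,0],"rot":[0,0,0],"fingers":0},{"travel":[0.008,0.35,0],"rot":[0,0,0],"fingers":0},{"travel":[0.008,0.411,0],"rot":[0,0,0],"fingers":0},{"travel":[0.008,0.411,0.2],"rot":[0,0,0],"fingers":0},{"travel":[0.008,0.411,0.45],"rot":[0,0,0],"fingers":0},{"travel":[0.008,0.411,0.6],"rot":[0,0,0],"fingers":0},{"travel":[0.008,0.411,0.67],"rot":[0,0,0],"fingers":0},{"travel":[0.008,0.411,0.67],"rot":[0,0,0],"fingers":0},{"travel":[0.008,0.411,0.67],"rot":[0,0,0],"fingers":0}]' 50
python3 - <<'E'
from h import *
plan([([.4495,.3585,.112],down(107.5))])
im,d=env.read_camera("side")
c=im[95:215,140:270]; cv2.imwrite("pics/s2.png",cv2.resize(c,(650,600),interpolation=cv2.INTER_CUBIC))
E
```

```text
clock: 13.4
tcp_pos: [0.4504, 0.3586, 0.1243]
orientation: [0.001, -0.15, 0.989, 0.0]
wrist_force: [0.0, 0.1, -2.0]
finger_gap: 0.0592
grip_force: 55.2
to [0.45  0.358 0.112] travel [0.007 0.001 0.102] rot [ 0.     0.001 -0.003] calls 1 rows>= 1.0
```

View pics/s2.png

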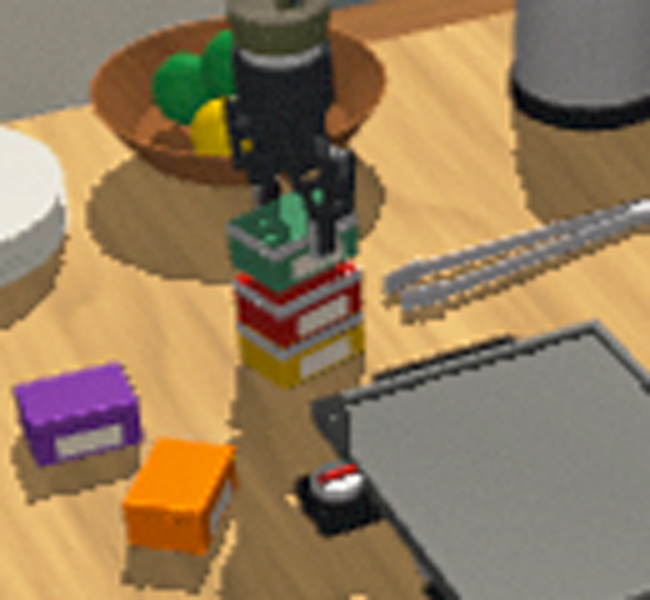

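The green tin is held squarely over red and yellow (left edges at 230/237/241, right edges at 356/361/363). I'll lower and release it.

```bash
python3 -m pendant '[{"travel":[0,0.001,0.05],"rot":[0,0,0],"fingers":0},{"travel":[0,0.001,0.085],"rot":[0,0,0],"fingers":0},{"travel":[0,0.001,0.1],"rot":[0,0,0],"fingers":0},{"travel":[0,0.001,0.11],"rot":[0,0,0],"fingers":0},{"travel":[0,0.001,0.11],"rot":[0,0,0],"fingers":0}]' 50
python3 -m pendant '[{"travel":[0,0,0],"rot":[0,0,0],"fingers":0.6},{"travel":[0,0,0],"rot":[0,0,0],"fingers":0.8},{"travel":[0,0,0],"rot":[0,0,0],"fingers":1},{"travel":[0,0,0],"rot":[0,0,0],"fingers":1},{"travel":[0,0,-0.2],"rot":[0,0,0],"fingers":1},{"travel":[0,0,-0.5],"rot":[0,0,0],"fingers":1},{"travel":[0,0,-0.9],"rot":[0,0,0],"fingers":1},{"travel":[0,0,-0.9],"rot":[0,0,0],"fingers":1}]'
python3 -m pendant '[{"travel":[-0.2,-0.3,0],"rot":[0,0,0],"fingers":1},{"travel":[-0.2,-0.7,0],"rot":[0,0,0],"fingers":1},{"travel":[-0.2,-1,0],"rot":[0,0,0],"fingers":1},{"travel":[-0.2,-1,0],"rot":[0,0,0],"fingers":1}]'|head -2
python3 -m pendant '[{"travel":[0,-0.3,0],"rot":[0,0,0],"fingers":1},{"travel":[0,-0.7,0],"rot":[0,0,0],"fingers":1},{"travel":[0,-1,0],"rot":[0,0,0],"fingers":1},{"travel":[0,-1,0],"rot":[0,0,0],"fingers":1}]'
python3 - <<'E'
from h import *
for n in("top","side"):
    im,d=env.read_camera(n); W=world(n,d)
    print(tin(n,im,d,"g",(.449,.3585),.12))
    k=(W[...,2]>.062)&(W[...,2]<.072)&(W[...,0]>.3)&(W[...,0]<.65)&(abs(W[...,1]-.066)<.19); k&=0
    # griddle rim: dark pixels at 50..66mm
    k=(W[...,2]>.05)&(W[...,2]<.068)&(W[...,0]>.39)&(W[...,0]<.66)&(W[...,1]>-.11)&(W[...,1]<.25)&(im.max(-1)<130)
    m=cv2.morphologyEx(k.astype(np.uint8),cv2.MORPH_OPEN,np.ones((9,9))); P=W[m>0]; print("plate",rect(P),np.median(P,0).round(4),P.mean(0).round(4))
s=env.get_state();print(s["joint_pos"].round(3))
E
```

```text
clock: 13.95
tcp_pos: [0.4494, 0.3591, 0.1102]
orientation: [-0.0, -0.151, 0.989, 0.0]
wrist_force: [-0.9, -0.3, -1.5]
finger_gap: 0.059
grip_force: 55.3
clock: 14.75
tcp_pos: [0.4525, 0.3609, 0.2254]
orientation: [0.005, -0.151, 0.989, 0.002]
wrist_force: [1.1, -0.4, -0.9]
finger_gap: 0.0851
grip_force: 0.0
clock: 15.15
tcp_pos: [0.5095, 0.248, 0.218]
clock: 15.55
tcp_pos: [0.5452, 0.1341, 0.218]
orientation: [0.0, -0.149, 0.989, -0.0]
wrist_force: [-0.1, 0.8, -0.1]
finger_gap: 0.0857
grip_force: 0.0
(339, np.float64(0.1204), array([452.9, 365.1]), (array([448.5, 358.3]), array([85.7, 61.3]), 17.6))Traceback (most recent call last):
  File "<stdin>", line 5, in <module>
numpy._core._exceptions._UFuncOutputCastingError: Cannot cast ufunc 'bitwise_and' output from dtype('int64') to dtype('bool') with casting rule 'same_kind'
```

```bash
cat > fit.py <<'E'
from h import *
for n in("top","side"):
    z=np.load(n+"0.npz"); im,d=z["im"],z["d"]; W=world(n,d); m,f,Rm,t=cam(n); print(n,"cam at",(-Rm.T@t).round(3))
    sat=cv2.cvtColor(im,cv2.COLOR_BGR2HSV)[...,1]
    big=lambda k:(lambda l,s:l==1+np.argmax(s[1:,4]))(*cv2.connectedComponentsWithStats(k.astype(np.uint8))[1:3])
    k=big((W[...,2]>-.002)&(W[...,2]<.016)&(abs(W[...,0]-.5)<.1)&(abs(W[...,1]+.24)<.12)&(sat<70)); print("foot",rect(W[k]),k.sum())
    k=(W[...,2]>.05)&(W[...,2]<.067)&(abs(W[...,0]-.52)<.16)&(abs(W[...,1]-.066)<.2)&(sat<70)
    k=big(cv2.morphologyEx(k.astype(np.uint8),cv2.MORPH_OPEN,np.ones((7,7)))); print("plate",rect(W[k]),k.sum())
    a=np.radians(80); hx=np.array([np.cos(a),np.sin(a)]); hy=np.array([-hx[1],hx[0]])
    k=big((abs(W[...,0]-.5)<.08)&(W[...,1]<-.2)&(W[...,1]>-.46)&(W[...,2]>.125)&(W[...,2]<.3)); P=W[k]
    A,B=P[:,:2]@hx,P[:,:2]@hy
    for zl in np.arange(.14,.29,.02):
        q=abs(P[:,2]-zl)<.012; print("  z %.2f"%zl,q.sum(),"hx",np.percentile(A[q],[5,50,95]).round(4),"hy",np.percentile(B[q],[3,50,97]).round(4))
    # blade / pocket points
E
python3 fit.py
```

```text
top cam at [ 0.277 -0.024  1.374]
foot (array([ 510.2, -255.2]), array([166.4, 108.8]), 81.6) 537
plate (array([529.2,  61.3]), array([310. , 241.5]), -88.6) 4191
  z 0.14 15 hx [-0.2026 -0.1976 -0.195 ] hy [-0.5561 -0.5479 -0.5393]
  z 0.16 28 hx [-0.2083 -0.2037 -0.1995] hy [-0.5582 -0.5461 -0.5382]
  z 0.18 35 hx [-0.2187 -0.2115 -0.2057] hy [-0.5567 -0.546  -0.5383]
  z 0.20 35 hx [-0.2286 -0.2201 -0.215 ] hy [-0.5578 -0.545  -0.5382]
  z 0.22 40 hx [-0.2371 -0.2285 -0.2216] hy [-0.5583 -0.5478 -0.5385]
  z 0.24 39 hx [-0.2417 -0.2352 -0.2303] hy [-0.5585 -0.5468 -0.5391]
  z 0.26 42 hx [-0.2496 -0.2444 -0.2378] hy [-0.5577 -0.5467 -0.5384]
  z 0.28 66 hx [-0.2645 -0.2543 -0.2469] hy [-0.5579 -0.5482 -0.5393]
side cam at [-0.094 -1.248  1.146]
foot (array([ 511.5, -254. ]), array([179.6, 118. ]), 81.1) 951
plate (array([529.6,  -6.9]), array([249.3, 185.5]), 2.2) 1164
  z 0.14 16 hx [-0.2133 -0.2054 -0.1986] hy [-0.5526 -0.5423 -0.5362]
  z 0.16 32 hx [-0.2217 -0.2161 -0.2067] hy [-0.5546 -0.5413 -0.5346]
  z 0.18 34 hx [-0.2293 -0.2242 -0.2145] hy [-0.554  -0.541  -0.5355]
  z 0.20 30 hx [-0.2377 -0.2313 -0.2239] hy [-0.5541 -0.5414 -0.5354]
  z 0.22 37 hx [-0.2466 -0.2397 -0.232 ] hy [-0.5552 -0.5414 -0.5359]
  z 0.24 39 hx [-0.253  -0.2478 -0.2392] hy [-0.5558 -0.5412 -0.5361]
  z 0.26 36 hx [-0.2604 -0.2564 -0.2489] hy [-0.5552 -0.5438 -0.5361]
  z 0.28 54 hx [-0.2669 -0.2626 -0.2551] hy [-0.5559 -0.5445 -0.5363]
```

The column measures well: green top at (448.5, 358.3) mm with yaw 17.6°, against yellow at (449, 358.5) with 17.3°. The rest sits at (0.510,-0.255) with yaw about 81°, and the handle lies in its mid plane. Next I'll plan the spatula grasp.

```bash
cat >> h.py <<'E'
YAW=81.
def tool(tilt,yaw=YAW):  # tool z in the holder's xz plane, tilt deg from down towards holder -x; tool y = -holder y
    h=R.from_euler("z",yaw,degrees=True); t=np.radians(tilt)
    z=h.apply([-np.sin(t),0,-np.cos(t)]); y=h.apply([0,-1,0]); return R.from_matrix(np.c_[np.cross(y,z),y,z])
G=np.array([.502,-.305,.169])
E
python3 - <<'E'
from h import *
T=tool(50); back=lambda s:G-s*T.as_matrix()[:,2]
plan([([.52,.05,.3],down(49)),([.52,-.05,.34],down(-9)),(back(.2),T),(back(.1),T),(G,T)])
E
```

```text
to [0.52 0.05 0.3 ] travel [ 0.406 -0.623 -0.683] rot [ 0.    -0.     0.969] calls 1 rows>= 7.0
to [ 0.52 -0.05  0.34] travel [-0.547 -0.629 -0.333] rot [0.    0.    0.967] calls 1 rows>= 7.0
to [ 0.526 -0.154  0.298] travel [-0.846  0.184  0.354] rot [ 0.    -0.833  0.   ] calls 1 rows>= 6.0
to [ 0.514 -0.229  0.233] travel [-0.     0.     0.833] rot [0. 0. 0.] calls 1 rows>= 2.0
to [ 0.502 -0.305  0.169] travel [0.    0.    0.833] rot [0. 0. 0.] calls 1 rows>= 3.0
```

```bash
python3 -m pendant '[{"travel":[0.1,-0.1,-0.2],"rot":[0,0,0.14],"fingers":1},{"travel":[0.2,-0.2,-0.4],"rot":[0,0,0.28],"fingers":1},{"travel":[0.3,-0.35,-0.6],"rot":[0,0,0.42],"fingers":1},{"travel":[0.4,-0.5,-0.683],"rot":[0,0,0.56],"fingers":1},{"travel":[0.406,-0.623,-0.683],"rot":[0,0,0.7],"fingers":1},{"travel":[0.406,-0.623,-0.683],"rot":[0,0,0.84],"fingers":1},{"travel":[0.406,-0.623,-0.683],"rot":[0,0,0.969],"fingers":1},{"travel":[0.406,-0.623,-0.683],"rot":[0,0,0.969],"fingers":1}]' |head -3
python3 -m pendant '[{"travel":[-0.1,-0.1,-0.1],"rot":[0,0,0.14],"fingers":1},{"travel":[-0.2,-0.2,-0.2],"rot":[0,0,0.28],"fingers":1},{"travel":[-0.3,-0.35,-0.3],"rot":[0,0,0.42],"fingers":1},{"travel":[-0.4,-0.5,-0.333],"rot":[0,0,0.56],"fingers":1},{"travel":[-0.547,-0.629,-0.333],"rot":[0,0,0.7],"fingers":1},{"travel":[-0.547,-0.629,-0.333],"rot":[0,0,0.84],"fingers":1},{"travel":[-0.547,-0.629,-0.333],"rot":[0,0,0.967],"fingers":1},{"travel":[-0.547,-0.629,-0.333],"rot":[0,0,0.967],"fingers":1},{"travel":[-0.547,-0.629,-0.333],"rot":[0,0,0.967],"fingers":1}]' |head -3
python3 - <<'E'
from h import *
T=tool(50); back=lambda s:G-s*T.as_matrix()[:,2]
print(env.get_state()["joint_pos"].round(2))
plan([(back(.2),T),(back(.1),T),(G,T)])
E
```

```text
clock: 16.4
tcp_pos: [0.5195, 0.0527, 0.3002]
orientation: [-0.0, 0.348, 0.938, 0.0]
clock: 17.3
tcp_pos: [0.5202, -0.048, 0.3401]
orientation: [-0.0, 0.757, 0.653, 0.0]
[-0.25  0.2   0.12  1.49  0.    1.47]
to [ 0.526 -0.154  0.298] travel [-0.864  0.177  0.354] rot [ 0.004 -0.834  0.009] calls 1 rows>= 6.0
to [ 0.514 -0.229  0.233] travel [-0.     0.     0.833] rot [0. 0. 0.] calls 1 rows>= 2.0
to [ 0.502 -0.305  0.169] travel [0.    0.    0.833] rot [0. 0. 0.] calls 1 rows>= 3.0
```

```bash
python3 -m pendant '[{"travel":[-0.1,0.05,0],"rot":[0,-0.12,0],"fingers":1},{"travel":[-0.25,0.1,0.05],"rot":[0,-0.26,0],"fingers":1},{"travel":[-0.4,0.12,0.1],"rot":[0,-0.4,0],"fingers":1},{"travel":[-0.55,0.15,0.2],"rot":[0,-0.54,0],"fingers":1},{"travel":[-0.7,0.177,0.3],"rot":[0,-0.68,0],"fingers":1},{"travel":[-0.864,0.177,0.354],"rot":[0.004,-0.834,0.009],"fingers":1},{"travel":[-0.864,0.177,0.354],"rot":[0.004,-0.834,0.009],"fingers":1},{"travel":[-0.864,0.177,0.354],"rot":[0.004,-0.834,0.009],"fingers":1}]'
python3 - <<'E'
from h import *
T=tool(50); back=lambda s:G-s*T.as_matrix()[:,2]
print(env.get_state()["joint_pos"].round(2))
plan([(back(.08),T),(G,T)])
E
```

```text
clock: 18.1
tcp_pos: [0.5253, -0.1534, 0.2968]
orientation: [0.272, 0.69, 0.588, -0.322]
wrist_force: [0.1, -0.9, 0.2]
finger_gap: 0.0853
grip_force: 0.0
[-0.04  0.35 -0.04  1.33 -0.86  1.76]
to [ 0.512 -0.244  0.22 ] travel [-0.008  0.011  0.997] rot [-0.005 -0.002  0.   ] calls 1 rows>= 3.0
to [ 0.502 -0.305  0.169] travel [-0.    -0.     0.667] rot [0. 0. 0.] calls 1 rows>= 2.0
```

```bash
python3 -m pendant '[{"travel":[0,0,0.3],"rot":[0,0,0],"fingers":1},{"travel":[-0.008,0.011,0.65],"rot":[0,0,0],"fingers":1},{"travel":[-0.008,0.011,0.95],"rot":[0,0,0],"fingers":1},{"travel":[-0.008,0.011,0.997],"rot":[0,0,0],"fingers":1},{"travel":[-0.008,0.011,0.997],"rot":[0,0,0],"fingers":1}]'
python3 - <<'E'
from h import *
T=tool(50)
plan([(G,T)])
im,d=env.read_camera("top"); im2,d2=env.read_camera("side")
a=cv2.resize(im[150:230,270:390],(390,260),interpolation=cv2.INTER_CUBIC); b=cv2.resize(im2[130:290,230:350],(390,520),interpolation=cv2.INTER_CUBIC)
c=np.zeros((520,780,3),np.uint8); c[:260,:390]=a; c[:,390:]=b; cv2.imwrite("pics/g1.png",c)
E
```

```text
clock: 18.6
tcp_pos: [0.5115, -0.2465, 0.2228]
orientation: [0.273, 0.692, 0.586, -0.322]
wrist_force: [0.0, -0.3, 0.3]
finger_gap: 0.0854
grip_force: 0.0
to [ 0.502 -0.305  0.169] travel [0.026 0.002 0.666] rot [-0.005 -0.001 -0.006] calls 1 rows>= 2.0
```

View pics/g1.png

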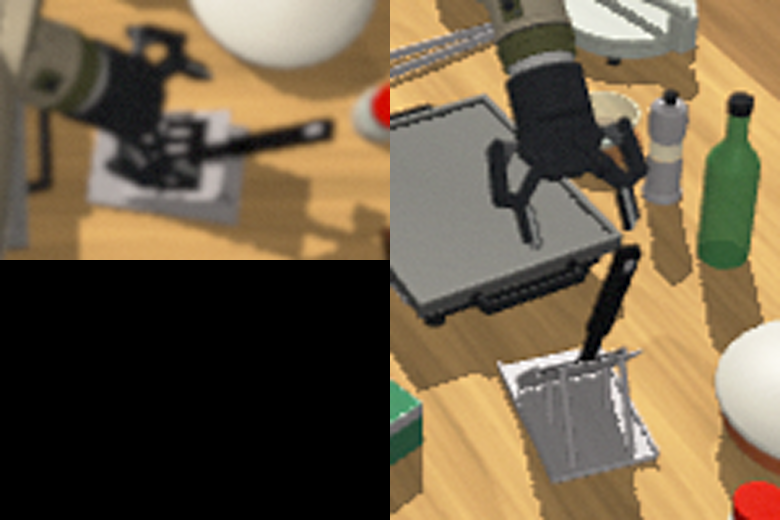

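The fingers straddle the handle, which is at about (600,290) in the right panel. I'll advance and close.

```bash
python3 -m pendant '[{"travel":[0.01,0.002,0.2],"rot":[0,0,0],"fingers":1},{"travel":[0.02,0.002,0.4],"rot":[0,0,0],"fingers":1},{"travel":[0.026,0.002,0.58],"rot":[0,0,0],"fingers":1},{"travel":[0.026,0.002,0.666],"rot":[0,0,0],"fingers":1},{"travel":[0.026,0.002,0.666],"rot":[0,0,0],"fingers":0.6},{"travel":[0.026,0.002,0.666],"rot":[0,0,0],"fingers":0.2},{"travel":[0.026,0.002,0.666],"rot":[0,0,0],"fingers":-0.2},{"travel":[0.026,0.002,0.666],"rot":[0,0,0],"fingers":-0.2},{"travel":[0.026,0.002,0.666],"rot":[0,0,0],"fingers":-0.2}]' 40
python3 -m pendant '[{"travel":[0,0,0],"rot":[0,0,0],"fingers":-0.5},{"travel":[0,0,0],"rot":[0,0,0],"fingers":-0.8},{"travel":[0,0,0],"rot":[0,0,0],"fingers":-0.8},{"travel":[0,0,0],"rot":[0,0,0],"fingers":-0.8},{"travel":[0,0,0],"rot":[0,0,0],"fingers":-0.8}]' 40
```

```text
clock: 19.6
tcp_pos: [0.5027, -0.3039, 0.1684]
orientation: [0.274, 0.691, 0.586, -0.322]
wrist_force: [0.1, -1.2, -0.1]
finger_gap: 0.0346
grip_force: 0.0
clock: 20.1
tcp_pos: [0.5023, -0.3043, 0.168]
orientation: [0.274, 0.691, 0.586, -0.322]
wrist_force: [-0.2, 2.2, 2.8]
finger_gap: 0.0211
grip_force: 41.1
```

```bash
python3 -m pendant '[{"travel":[0,0,0],"rot":[0,0,0],"fingers":-0.9},{"travel":[0,0,0],"rot":[0,0,0],"fingers":-0.9},{"travel":[-0.05,0,0],"rot":[0,0,0],"fingers":-0.9},{"travel":[-0.12,0,0],"rot":[0,0,0],"fingers":-0.9},{"travel":[-0.2,0,0],"rot":[0,0,0],"fingers":-0.9}]' 110
python3 -m pendant '[{"travel":[-0.12,0,0],"rot":[0,0,0],"fingers":-0.9},{"travel":[-0.25,0,0],"rot":[0,0,0],"fingers":-0.9},{"travel":[-0.4,0,0],"rot":[0,0,0],"fingers":-0.9},{"travel":[-0.55,0,0],"rot":[0,0,0],"fingers":-0.9},{"travel":[-0.7,0,0],"rot":[0,0,0],"fingers":-0.9},{"travel":[-0.85,0,0],"rot":[0,0,0],"fingers":-0.9},{"travel":[-1,0,0],"rot":[0,0,0],"fingers":-0.9},{"travel":[-1,0,0],"rot":[0,0,0],"fingers":-0.9}]' 110
python3 - <<'E'
from h import *
p,r=now(); ex=r.as_matrix()
W={}
for n in("top","side"):
    im,d=env.read_camera(n); np.savez(n+"_h.npz",im=im,d=d)
im=np.load("side_h.npz")["im"]; print(env.get_state()["joint_pos"].round(2))
cv2.imwrite("pics/h1.png",cv2.resize(im[100:290,220:370],(474,600),interpolation=cv2.INTER_CUBIC))
E
```

```text
clock: 20.6
tcp_pos: [0.4994, -0.3196, 0.1862]
orientation: [0.273, 0.691, 0.587, -0.322]
wrist_force: [0.9, 3.4, 0.3]
finger_gap: 0.0198
grip_force: 107.5
clock: 21.4
tcp_pos: [0.4874, -0.3978, 0.2816]
orientation: [0.276, 0.692, 0.584, -0.322]
wrist_force: [0.6, -0.5, 0.2]
finger_gap: 0.02
grip_force: 107.5
[-0.48  0.22 -0.28  0.71 -0.82  1.1 ]
```

View pics/h1.png

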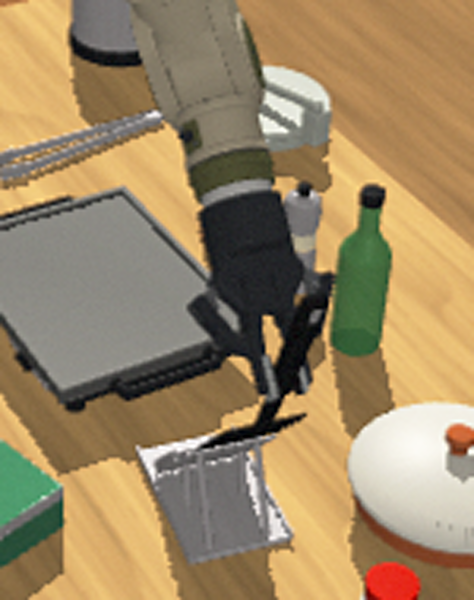

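The spatula is held and the blade is out above the pocket mouth (blade at about (255,430) in the crop). Next I'll lift it, level it and carry it over.

Run:
```python
from h import *
T=tool(50); E=down(-9)
p,r=now()
plan([(p+[.01,.02,.085],r),([.50,-.3,.37],tool(25)),([.505,-.2,.35],E),([.508,-.13,.30],E)])
```

```text
to [ 0.497 -0.376  0.363] travel [-0.428  0.055 -0.591] rot [0. 0. 0.] calls 1 rows>= 2.0
to [ 0.5  -0.3   0.37] travel [ 0.362 -0.077 -0.517] rot [-0.004  0.417 -0.006] calls 1 rows>= 3.0
to [ 0.505 -0.2    0.35 ] travel [ 0.822 -0.089 -0.2  ] rot [0.    0.417 0.   ] calls 1 rows>= 3.0
to [ 0.508 -0.13   0.3  ] travel [ 0.58  -0.067  0.417] rot [0. 0. 0.] calls 1 rows>= 2.0
```

```bash
python3 -m pendant '[{"travel":[-0.1,0,-0.12],"rot":[0,0,0],"fingers":-0.9},{"travel":[-0.22,0.03,-0.3],"rot":[0,0,0],"fingers":-0.9},{"travel":[-0.36,0.05,-0.5],"rot":[0,0,0],"fingers":-0.9},{"travel":[-0.428,0.055,-0.591],"rot":[0,0,0],"fingers":-0.9},{"travel":[-0.428,0.055,-0.591],"rot":[0,0,0],"fingers":-0.9}]' 110 | sed -n '2p;4p'
python3 -m pendant '[{"travel":[0.05,0,-0.08],"rot":[0,0.06,0],"fingers":-0.9},{"travel":[0.14,-0.03,-0.2],"rot":[0,0.15,0],"fingers":-0.9},{"travel":[0.23,-0.05,-0.33],"rot":[0,0.25,0],"fingers":-0.9},{"travel":[0.3,-0.07,-0.45],"rot":[0,0.34,0],"fingers":-0.9},{"travel":[0.362,-0.077,-0.517],"rot":[0,0.417,0],"fingers":-0.9},{"travel":[0.362,-0.077,-0.517],"rot":[0,0.417,0],"fingers":-0.9}]' 110 | sed -n '2p;4p'
python3 -m pendant '[{"travel":[0.1,0,-0.03],"rot":[0,0.06,0],"fingers":-0.9},{"travel":[0.3,-0.03,-0.08],"rot":[0,0.15,0],"fingers":-0.9},{"travel":[0.5,-0.05,-0.12],"rot":[0,0.25,0],"fingers":-0.9},{"travel":[0.7,-0.07,-0.18],"rot":[0,0.34,0],"fingers":-0.9},{"travel":[0.822,-0.089,-0.2],"rot":[0,0.417,0],"fingers":-0.9},{"travel":[0.822,-0.089,-0.2],"rot":[0,0.417,0],"fingers":-0.9},{"travel":[0.822,-0.089,-0.2],"rot":[0,0.417,0],"fingers":-0.9}]' 110
cat > blade.py <<'E'
from h import *
p,r=now(); print(env.get_state()["clock"],p.round(4),"tool z",r.as_matrix()[:,2].round(3))
for n in("top","side"):
    im,d=env.read_camera(n); W=world(n,d); np.savez(n+"_h.npz",im=im,d=d)
    Q=(W-p)@r.as_matrix()   # tool frame (x~spatula x, z~-spatula z)
    k=(Q[...,0]>.07)&(Q[...,0]<.2)&(abs(Q[...,1])<.06)&(abs(Q[...,2]-.03)<.03)
    P=W[k]; c=np.median(P,0); nrm=np.linalg.svd(P-P.mean(0))[2][2]; nrm*=np.sign(nrm[2])
    res=(P-P.mean(0))@nrm; P=P[abs(res)<.006]; nrm=np.linalg.svd(P-P.mean(0))[2][2]; nrm*=np.sign(nrm[2])
    print(n,k.sum(),"mean",P.mean(0).round(4),"normal deg",np.degrees(nrm[:2]).round(2),"in tool",np.degrees(r.inv().apply(nrm)[:2]).round(2),rect(P),"z",np.percentile(P[:,2],[5,50,95]).round(4))
E
python3 blade.py
```

```text
tcp_pos: [0.4982, -0.3751, 0.3647]
wrist_force: [-0.7, -0.4, -1.9]
tcp_pos: [0.5001, -0.2999, 0.3687]
wrist_force: [-0.1, -0.3, -0.4]
clock: 23.3
tcp_pos: [0.5056, -0.2003, 0.3483]
orientation: [0.0, 0.763, 0.647, -0.002]
wrist_force: [0.1, -0.4, -1.3]
finger_gap: 0.0205
grip_force: 107.7
23.3 [ 0.5056 -0.2003  0.3483] tool z [-0.002 -0.002 -1.   ]
top 788 mean [ 0.5275 -0.077   0.3208] normal deg [-0.03  0.48] in tool [ 0.33 -0.21] (array([526.3, -79.3]), array([103.2,  78.4]), 81.0) z [0.3176 0.3208 0.324 ]
side 197 mean [ 0.5092 -0.0812  0.3201] normal deg [-0.27  0.12] in tool [-0.07 -0.39] (array([524.1, -78.8]), array([104.7,  81. ]), 80.5) z [0.3168 0.3202 0.3233]
```

The blade is level within 0.5° and measures 103×78 mm, so this is the right face and grip. I'll carry it to the plate middle and go down to 10 cm.

```bash
python3 -m pendant '[{"travel":[0.1,0,0],"rot":[0,0,0],"fingers":-0.9},{"travel":[0.3,0,0.1],"rot":[0,0,0],"fingers":-0.9},{"travel":[0.55,0,0.25],"rot":[0,0,0],"fingers":-0.9},{"travel":[0.8,0,0.4],"rot":[0,0,0],"fingers":-0.9},{"travel":[0.95,0,0.55],"rot":[0,0,0],"fingers":-0.9},{"travel":[1,0,0.6],"rot":[0,0,0],"fingers":-0.9},{"travel":[1,0,0.6],"rot":[0,0,0],"fingers":-0.9}]' 110
python3 - <<'E'
from h import *
plan([([.507,-.060,.187],down(-9))])
E
```

```text
clock: 24.1
tcp_pos: [0.5251, -0.0801, 0.2772]
orientation: [-0.0, 0.762, 0.648, -0.0]
wrist_force: [0.3, -0.5, -0.6]
finger_gap: 0.0202
grip_force: 107.7
to [ 0.507 -0.06   0.187] travel [ 0.141 -0.175  0.752] rot [-0.001  0.    -0.004] calls 1 rows>= 2.0
```

```bash
python3 -m pendant '[{"travel":[0.03,-0.03,0.1],"rot":[0,0,0],"fingers":-0.9},{"travel":[0.07,-0.08,0.3],"rot":[0,0,0],"fingers":-0.9},{"travel":[0.11,-0.13,0.5],"rot":[0,0,0],"fingers":-0.9},{"travel":[0.141,-0.175,0.65],"rot":[0,0,0],"fingers":-0.9},{"travel":[0.141,-0.175,0.73],"rot":[0,0,0],"fingers":-0.9},{"travel":[0.141,-0.175,0.752],"rot":[0,0,0],"fingers":-0.9},{"travel":[0.141,-0.175,0.752],"rot":[0,0,0],"fingers":-0.9},{"travel":[0.141,-0.175,0.752],"rot":[0,0,0],"fingers":-0.9}]' 110
python3 blade.py
python3 - <<'E'
from h import *
for n in("top","side"):
    z=np.load(n+"_h.npz"); print(tin(n,z["im"],z["d"],"g",(.449,.3585),.12))
t=np.load("top_h.npz")["im"]; s=np.load("side_h.npz")["im"]
cv2.imwrite("pics/end.png",np.hstack([cv2.resize(t[80:290,100:410],(400,271)),cv2.resize(s[90:300,140:450],(400,271))]))
E
```

```text
clock: 24.9
tcp_pos: [0.5086, -0.0618, 0.1887]
orientation: [0.001, 0.763, 0.647, 0.001]
wrist_force: [0.8, -0.4, 0.1]
finger_gap: 0.0198
grip_force: 107.7
24.9 [ 0.5086 -0.0618  0.1887] tool z [ 0.002 -0.001 -1.   ]
top 425 mean [0.5351 0.0757 0.1614] normal deg [-0.81 -0.12] in tool [-0.26 -0.64] (array([531.1,  69.3]), array([83. , 78.9]), 80.6) z [0.1577 0.1614 0.1652]
side 123 mean [0.5124 0.0565 0.1603] normal deg [-0.47  0.36] in tool [ 0.26 -0.39] (array([525.7,  61. ]), array([107.8,  77.7]), 81.0) z [0.1564 0.1605 0.1642]
(468, np.float64(0.1206), array([447.4, 356.4]), (array([448.2, 357.5]), array([85.8, 61.5]), 18.0))
(191, np.float64(0.1193), array([443.3, 355. ]), (array([442.7, 357.7]), array([91.5, 72.9]), 18.4))
```

View pics/end.png

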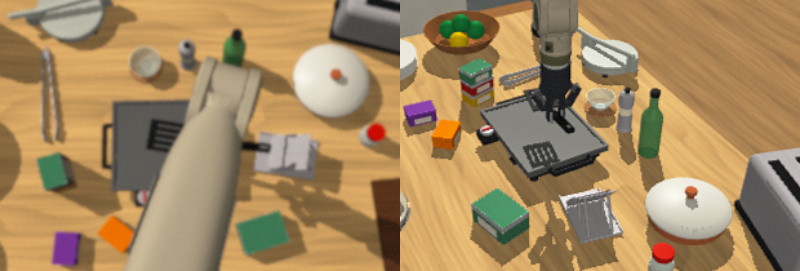

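Run:
```python
from h import *
im,_=env.read_camera("side"); cv2.imwrite("pics/col.png",cv2.resize(im[130:180,175:230],(550,500),interpolation=cv2.INTER_CUBIC)); s=env.get_state(); print(s["tcp_pos"],s["qvel"])
```

```text
[ 0.50821018 -0.06149539  0.18831772] [ 0.00235995 -0.0001537  -0.00785818 -0.00113061 -0.00160647 -0.00132192]
```

View pics/col.png

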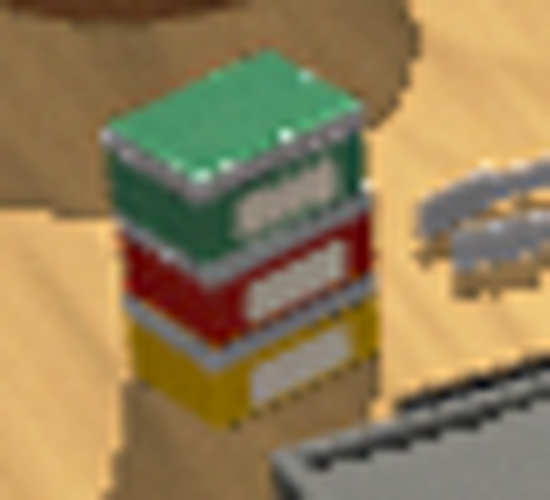

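The column is neat, with front corners at x≈200/210/220, in line with perspective. The blade is steady, so I'm handing in.

```bash
python3 -c "
from workcell import env
print(env.hand_in())"
```

```text
the job is handed in; nothing more can be done
None
```

The job is handed in at about 25 s: the tins stand in one column (green on red on yellow, within 2–3 mm), and the spatula is held still, level within about 1° and right way up, roughly 10 cm above the middle of the cleared plate.

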